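# Free the lens carriage and park it at the stop

### The job

The lens carriage on the rod bench is locked by the square-headed set screw on its top: take the T-shaped key from its tray, feel it down over the square head and unscrew it one full turn (anticlockwise from above), letting go of the key and taking it again as you go. Then slide the freed carriage along the rod until it sits fully against the stop collar, without shifting that collar, and leave the key standing upright in its tray. Do not force the carriage while it is still locked, and leave the other things on the bench where they are.

Things in the scene. Friction and masses are not known exactly. Their poses are not given: they have to be found in the camera images.
- rodbench: Fixed aluminium base plate 110 x 350 x 12 mm on the bench; origin at the centre of its underside, x across it, y along it, z up. A steel rod of 20 mm diameter runs along its y at height 60 mm between two end blocks (50 x 25 mm, 85 mm high, centred at y = -160 and +160 mm). Its place and yaw vary.
- carriage (a joint): Travel of the lens carriage along the rod towards the rod bench's +y, in m; 0 at the start, where it stands 80 mm on the -y side of the rod bench's middle and the screw's tip locks it in a drilled spot of the rod. Locked, it does not yield to a hand; once the screw's tip is clear it slides with about 3 N.
- grip_tab (a point): Point on the carriage's upright aluminium grip tab, at its centre in x and y, 15 mm below its top (top 120 mm above the bench), 68 mm to the rod bench's -x from the rod. The tab is 14 mm thick along the rod (y), 36 mm wide (x), and rises 55 mm clear of the flat arm that carries it (10 mm thick, 30 mm along the rod). Axes as the rod bench's.
- setscrew (a joint): Turn of the set screw in rad: 0 fully tight, positive is anticlockwise seen from above (loosening), a captive stop ends it at 7.2. It starts between 0 and 0.5; its tip is clear of the rod from about 3.9. It turns with a constant drag of about 0.2 N m and rises 0.6 mm per rad.
- screw_top (a point): Centre of the top face of the set screw's square head, on its vertical axis, above the middle of the carriage. The head is 24 x 24 mm, 18 mm high, on a round flange of 48 mm diameter, 4 mm thick. The head's clocking is not given: this point does not turn with it (axes as the rod bench's), so head and socket must be lined up by touch or by eye.
- carriage_face (a point): Centre, on the rod's axis, of the carriage's +y end face, which goes against the stop collar. The carriage is a dark steel collar round the rod, 50 mm diameter, 50 mm long, with a 44 mm square boss on top (89 mm above the bench), the grip tab on its -x side and a lens ring of 76 mm diameter on its +x side.
- stop_face (a point): Centre, on the rod's axis, of the stop collar's face that looks to the carriage (-y). The stop collar is a dark steel ring of 50 mm diameter and 20 mm long, clamped on the rod on the carriage's +y side at a place that varies, 85 to 145 mm of travel away. It withstands about 60 N.
- stop_collar (a joint): Position of the stop collar along the rod in m, towards the rod bench's +y; it must not change.
- key_bar (a point): Centre of the T-key's cross bar: straight, 90 mm long (its x), 14 mm wide (y), 18 mm high; z points up when the key stands. All steel, 0.3 kg, 119 mm high, with a 12 mm round shank from foot to bar. On the screw, fully down, its foot's underside is 18 mm below the head's top (on the flange), and it stays standing there when let go.
- key_foot (a point): Centre of the underside of the T-key's foot, on its axis, 110 mm below the bar's centre; same axes. The foot is a 44 x 44 mm block, 30 mm high, with a square socket opening downward: 28 mm wide, 20 mm deep, 4 mm chamfer at the mouth, sides parallel to x and y. It fits over the screw's head every quarter turn, within about 10 degrees.
- tray_floor (a point): Centre of the inner floor (6 mm above the bench) of the key's tray: a fixed grey square open tray, 98 mm outside, 86 mm inside, 24 mm high. It stands to the left or to the right of the rod bench, the white slide box on the other side.
- slide_box: Bystander: loose white open box of glass slides, 85 x 85 mm, slides' tops 56 mm high; origin at the centre of its underside.
- dropper_bottle: Bystander: small white bottle, 38 mm diameter, 75 mm high, loose; origin at the centre of its underside.
- beaker: Bystander: glass beaker, 68 mm diameter, 85 mm high, loose; origin at the centre of its underside.
- screwdriver: Bystander: screwdriver lying on the bench beyond the rod bench, loose.
Things that resemble listed ones, but are neither listed nor needed, are in the scene too. Leave any pink or red look-alike of the part that bears key_bar alone.

How it is judged (in metres and radians):
On the way, in this order (a step that is already met when the one before it is completed fails the run):
1. the key is fully down over the screw's square head (horizontal distance between key_foot and screw_top below 0.008 m and height (world z) of key_foot below 0.103 m), for 0.1 s.
2. the set screw is unscrewed about a full turn with the key on it (all of step 1 and value of joint setscrew above 5.5 rad), for 0.1 s.
3. the carriage sits against the stop collar (distance between carriage_face and stop_face below 0.003 m), for 0.2 s.
At the end, for the whole second after the job is handed in: The set screw stands at more than 5.5 rad (about a full turn out), the carriage's end face is within 3 mm of the stop collar's, and the T-key stands upright (within 0.1 rad) on the floor of its tray (foot under 12 mm high and within 30 mm of the tray's centre), all at rest (value of joint setscrew above 5.5 rad and distance between carriage_face and stop_face below 0.003 m and horizontal distance between key_foot and tray_floor below 0.03 m and height (world z) of key_foot below 0.012 m and angle between key_bar's own z axis and vertical below 0.1 rad and velocity of joint carriage below 0.005 m/s and linear speed of tkey below 0.02 m/s); the robot touches nothing.
It fails at once if the carriage is forced along while the screw still locks it (value of joint setscrew below 3.5 rad and (value of joint carriage above 0.006 m or value of joint carriage below -0.006 m)).
It fails at once if the stop collar is shifted by more than 4 mm (distance of stop_face from where it was at the start of the episode above 0.004 m).
It fails at once if a bystander is moved by more than 20 mm (distance of any of slide_box, dropper_bottle, beaker, screwdriver from where it was at the start of the episode above 0.02 m).
It also fails if it takes over 72 s, if anything falls off the work surface, if the arm or the gripper's body presses on something with over 40 N, if the wrist force passes 120 N, or if a joint passes its speed limit or range.

### The arm

A 7-joint arm with a two-finger parallel gripper is mounted at the origin on the work surface. World frame = base frame: x ahead of the robot, y to its left, z up, the work surface at z = 0. Lengths are in mm, angles in rad, forces in N, time in s.
With the tool pointing down it reaches from about 425 to 825 mm from the base axis. Payload 3.6 kg.
Tool frame: the origin (TCP) lies at the very end of the fingers, on their centre line; the grasp point (between the pads) lies 19 mm behind it; z points along the fingers, x is the direction in which the jaws open and shut, and the axes are right-handed (so a half turn about z gives the same grasp; the last joint's range is limited). The gripper opens to 85 mm and grips with 20 to 120 N. Pads are 22 mm wide; open, the fingers measure 114 mm over their backs; the gripper's body (76 mm by 85 mm) begins 54 mm behind the grasp point. The pads swing forward as they close: fully open they stand 13 mm farther back than shut.
Start: joints at [1.127, 0.615, -0.013, 1.423, 0.008, 1.103, -0.04], TCP at [263.151, -594.318, 231.297] pointing down, gripper open.
Joint ranges: [-3.12, 3.12], [-0.3, 2.06], [-1.34, 1.32], [0.26, 2.42], [-1.36, 4.5], [0.01, 1.98], [-2.84, 2.84]. Speed limits (rad/s): [2.79, 2.79, 3.14, 3.14, 3.14, 3.14, 3.14].

### API

Orientations are given as a unit quaternion [x, y, z, w].
In Python, from cell import ctrl, jaws, kinematics, imaging, order, models gives the robot as it stands. Calls block until the motion is done:
- ctrl.goto(position, orientation): joint-space move of the TCP to a pose.
- ctrl.movel(position, rot=None, speed=150): straight line of the TCP; rot=None keeps the orientation; speed is the mean speed in mm/s.
- ctrl.set_joints(angles): joint-space move.
- jaws.command_gripper(opening, effort=None): finger opening in mm; effort is the grip in N (None keeps the last); returns when the fingers have stopped.
- ctrl.pause(seconds).
- kinematics.inverse_kinematics(position, orientation): joint angles nearest the present ones, or None.
- ctrl.get_obs(): the state.
- imaging.camera(name): name is "side" or "top" or "wrist"; returns the picture (384x512x3 uint8, blue, green, red); there is no depth.
- imaging.camera_model(name): a dict with "K" (3x3 intrinsics, pixels), "dist_coeffs" ([k1, k2, p1, p2, k3] as OpenCV has them; the pictures are not rectified), "R" (3x3) and "t" (3): a world point X has camera coordinates R X + t; the wrist camera has in their place "tool_from_camera" (4x4, takes a point from camera to tool coordinates, whose origin is the TCP and whose axes are the tool frame's). Camera axes: x right, y down, z forward; pixel columns grow to the right and rows downward; lengths in mm; the calibration is good to about 2 mm. A picture is of the moment at which its call begins: read the wrist's pose just before it. camera_model takes no time and is no camera call.
A pose or a line that the arm cannot do raises ctrl.MotionError and nothing moves.
- order.finish_job(): hands the job in, once; it reports no verdict.
Trained networks look in the newest picture that a camera, given by its name, has taken for a name from the list of things; names that differ only in an ending like _2 or _b are one class to them, and where a whole thing is asked for, a point or a joint stands for the part that bears it (a point fixed in the world has none). Each returns a list of dicts, best first, with "score" (0 to 1); they miss things now and then, are a little off and sometimes report something else, mostly with a low value. They report only what shows in the picture. A call takes as long as a camera call. They do not tell look-alikes from the thing itself.
- models.boxes_of(camera, target): "uv" ([column, row] in pixels, amid what is visible of it).
- models.trace(camera, target): "mask" (384x512 bool, what is visible of it) and "uv" ([column, row] in pixels, amid what is visible of it).
- models.mark_of(camera, target): "uv" ([column, row] in pixels: a listed point, or the origin of a listed thing).
The state is a dict: "t": time; "joints": joint angles; "joint_velocities": joint speeds; "joint_efforts": joint torques, N m; "ee_pos": TCP position; "tool_rot": TCP orientation; "ft_force": force on the tool from outside, world axes, zero at the start; "wrist_torque": the same for the moment, N m; "width": finger opening in mm.
Only numpy, scipy, OpenCV 4.12 (cv2) and the standard library are available. Lean on these libraries where they do the work, as an engineer would, in place of code of your own. Each camera call takes 0.05 s, during which the arm holds its last target.

## Working session

There is one attempt and no reset: what is moved stays moved. The work goes in short steps, each a Python script; the robot and the scene stay as the last script left them, time stands still between calls to the robot, and variables do not carry over. Pictures are saved under pics/ and viewed, and the job is handed in when it is done.

```bash
ls; mkdir -p pics; python3 - <<'E'
from cell import ctrl, jaws, kinematics, imaging, order, models
import cv2
o=ctrl.get_obs();print(o)
for n in ["side","top","wrist"]:
    im=imaging.camera(n);cv2.imwrite(f"pics/a_{n}.png",im)
    m=imaging.camera_model(n);print(n,m)
E
```

```text
pics
{'t': 0.0, 'joints': array([ 1.1274989 ,  0.61591656, -0.0125815 ,  1.42492017,  0.00811531,
        1.10340339, -0.04040104]), 'joint_velocities': array([-3.86659648e-04,  1.54373036e-04,  5.35214317e-05,  6.72253287e-04,
       -2.01880967e-03,  3.73758579e-04, -2.52563959e-04]), 'joint_efforts': array([-3.20416775e-04, -4.69208837e+01,  2.58859796e-01, -1.71036834e+01,
        9.92077868e-03,  9.69526707e-03, -3.56479518e-05]), 'ee_pos': array([ 262.81538595, -593.65082191,  230.13293578]), 'tool_rot': array([ 8.38114567e-01, -5.45492701e-01, -1.10748183e-03, -6.77862665e-04]), 'ft_force': array([ 0.70888051,  0.07435544, -0.65585532]), 'wrist_torque': array([ 0.00197686,  0.03198414, -0.06101143]), 'width': 84.82431172922423}
side {'K': array([[354.5121033 ,   0.        , 248.23781605],
       [  0.        , 354.5121033 , 194.42450741],
       [  0.        ,   0.        ,   1.        ]]), 'dist_coeffs': array([-0.0879365,  0.       ,  0.       ,  0.       ,  0.       ]), 'R': array([[-0.88926196, -0.45738937, -0.00285165],
       [-0.29424587,  0.57682734, -0.76202991],
    
[... 516 characters left out ...]
5e-03, -9.89064090e-01]]), 't': array([ -2.52498396, 586.87546797, 981.39686585])}
wrist {'K': array([[293.7821339 ,   0.        , 254.66258858],
       [  0.        , 293.7821339 , 187.03468764],
       [  0.        ,   0.        ,   1.        ]]), 'dist_coeffs': array([-0.03669426,  0.        ,  0.        ,  0.        ,  0.        ]), 'tool_from_camera': array([[ 9.99999610e-01, -7.82523827e-04, -4.10201305e-04,
        -1.07078630e-01],
       [ 8.62851769e-04,  9.64805050e-01,  2.62964772e-01,
        -6.65462890e+01],
       [ 1.89988091e-04, -2.62965024e-01,  9.64805348e-01,
        -1.41961699e+02],
       [ 0.00000000e+00,  0.00000000e+00,  0.00000000e+00,
         1.00000000e+00]])}
```

View pics/a_top.png

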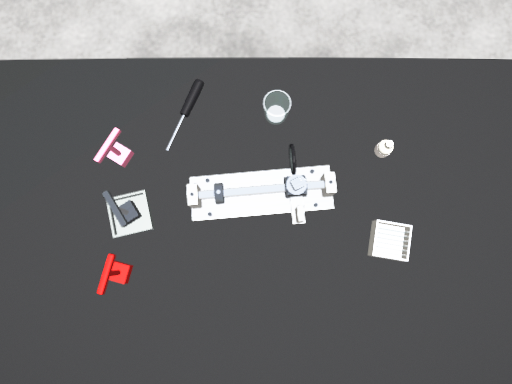

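View pics/a_side.png

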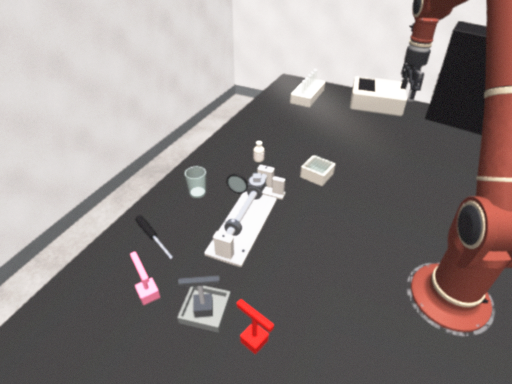

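```bash
python3 - <<'E'
from cell import models
for c in ["top","side"]:
  for t in ["rodbench","screw_top","key_bar","key_foot","tray_floor","grip_tab","carriage_face","stop_face","slide_box"]:
    r=models.mark_of(c,t)
    print(c,t,[(d['uv'],round(d['score'],2)) for d in r])
E
```

```text
top rodbench [([260.5, 197.0], 0.68)]
top screw_top [([295.3, 180.3], 0.79)]
top key_bar [([108.6, 143.5], 0.98), ([108.7, 271.6], 0.78), ([114.4, 206.1], 0.62)]
top key_foot [([123.4, 212.7], 0.95), ([120.0, 272.4], 0.86)]
top tray_floor []
top grip_tab [([299.3, 215.3], 0.63), ([378.6, 150.4], 0.35)]
top carriage_face [([282.8, 187.0], 0.78), ([275.2, 111.7], 0.44)]
top stop_face [([224.8, 194.8], 0.59)]
top slide_box [([386.8, 238.4], 0.78)]
side rodbench [([251.2, 218.1], 0.74)]
side screw_top [([256.1, 172.3], 0.64)]
side key_bar [([137.4, 269.1], 0.83), ([199.3, 282.7], 0.82), ([254.6, 316.6], 0.58)]
side key_foot [([145.9, 291.9], 0.97), ([250.2, 344.5], 0.86), ([203.8, 309.0], 0.76)]
side tray_floor [([205.9, 304.7], 0.97)]
side grip_tab [([200.2, 281.1], 0.55), ([233.6, 222.9], 0.26)]
side carriage_face []
side stop_face [([232.4, 224.3], 0.53)]
side slide_box [([314.5, 177.4], 0.69)]
```

```bash
cat > h.py <<'E'
import numpy as np, cv2
from cell import ctrl, jaws, kinematics, imaging, order, models
from scipy.spatial.transform import Rotation as Rn
def cam(name,obs=None):
    m=imaging.camera_model(name);K=m["K"];d=m["dist_coeffs"]
    if name=="wrist":
        obs=obs or ctrl.get_obs()
        T=np.eye(4);T[:3,:3]=Rn.from_quat(obs["tool_rot"]).as_matrix();T[:3,3]=obs["ee_pos"]
        W=T@m["tool_from_camera"];R=W[:3,:3].T;t=-R@W[:3,3]
    else: R,t=m["R"],m["t"]
    return K,d,R,t
def ray(c,uv):
    K,d,R,t=c
    p=cv2.undistortPoints(np.array([[uv]],float),K,d)[0,0]
    return -R.T@t, R.T@np.array([p[0],p[1],1.])
def onz(c,uv,z):
    o,v=ray(c,uv); return o+v*(z-o[2])/v[2]
def tri(L):
    A=np.zeros((3,3));b=np.zeros(3);rs=[]
    for c,uv in L:
        o,v=ray(c,uv);v=v/np.linalg.norm(v);P=np.eye(3)-np.outer(v,v);A+=P;b+=P@o;rs.append((P,o))
    x=np.linalg.solve(A,b);return x,[float(np.linalg.norm(P@(x-o))) for P,o in rs]
def proj(c,X):
    K,d,R,t=c
    return cv2.projectPoints(np.atleast_2d(np.array(X,float)),cv2.Rodrigues(R)[0],t,K,d)[0][:,0]
def down(phi):
    # tool z down, tool x (jaw axis) at world angle phi
    c,s=np.cos(phi),np.sin(phi)
    return Rn.from_matrix(np.array([[c,s,0],[s,-c,0],[0,0,-1.]]))
def dq(phi): return down(phi).as_quat()
E
python3 - <<'E'
from h import *
a=cv2.imread("pics/a_top.png");crop=cv2.resize(a[90:310,85:345],None,fx=3,fy=2.7,interpolation=cv2.INTER_CUBIC);cv2.imwrite("pics/b.png",cv2.resize(a[120:300,85:205],None,fx=4,fy=3.3333,interpolation=cv2.INTER_CUBIC))
cv2.imwrite("pics/c.png",cv2.resize(a[140:240,180:345],None,fx=4.8,fy=4.8,interpolation=cv2.INTER_CUBIC))
T=cam("top");S=cam("side")
print("screw",onz(T,[295.3,180.3],111),onz(S,[256.1,172.3],111))
print("foot",onz(T,[123.4,212.7],6),onz(S,[203.8,309],6))
print("bar",onz(T,[114.4,206.1],116),onz(S,[199.3,282.7],116))
print("bench",onz(T,[260.5,197],0),onz(S,[251.2,218.1],0))
print("tab",onz(T,[299.3,215.3],105)); print("tray",onz(S,[205.9,304.7],6))
print("stop",onz(T,[224.8,194.8],60),onz(S,[232.4,224.3],60),"cf",onz(T,[282.8,187],60))
E
```

```text
screw [599.25485421 -92.8146149  111.        ] [ 604.75750295 -108.79213361  111.        ]
foot [536.40908917 323.57665152   6.        ] [536.43632999 309.3180368    6.        ]
bar [540.57100687 309.59208035 116.        ] [535.03288441 311.68139858 116.        ]
bench [576.34289664 -15.55612936   0.        ] [ 5.79300155e+02 -2.61578797e+01 -1.13686838e-13]
tab [ 521.28958489 -101.21155068  105.        ]
tray [538.27589722 296.95096262   6.        ]
stop [573.60373013  68.62258435  60.        ] [586.75978403  74.60379046  60.        ] cf [592.08194469 -67.69431779  60.        ]
```

View pics/b.png

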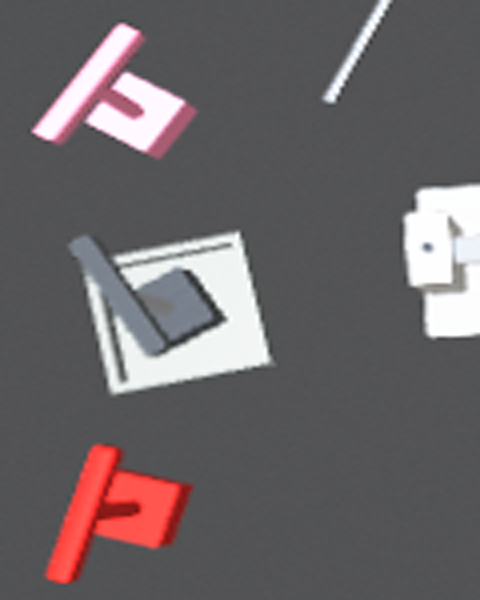

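View pics/c.png

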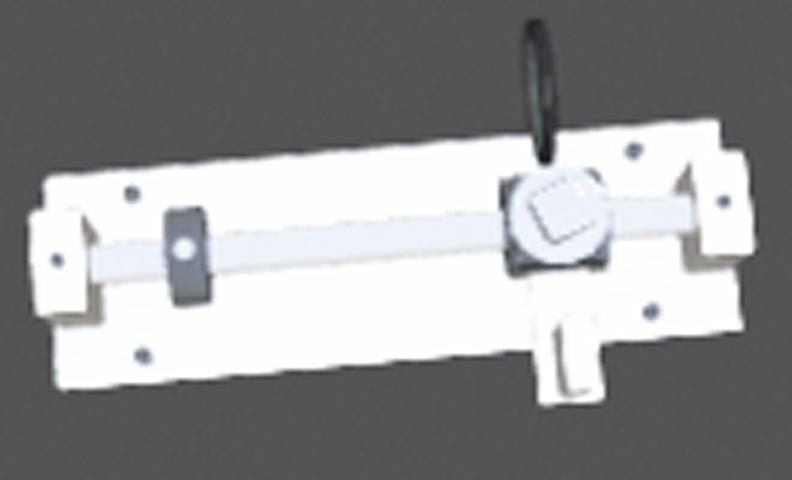

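```bash
python3 - <<'E'
from h import *
for n,p in [("key",(538,312,240)),("screw",(600,-98,300)),("tab",(521,-101,200))]:
  for deg in range(-180,180,30):
    q=kinematics.inverse_kinematics(list(p),dq(np.radians(deg)).tolist())
    print(n,deg,None if q is None else np.round(q,2))
E
```

```text
key -180 [ 0.02  0.8  -1.15  1.48  0.74  1.34  1.96]
key -150 [-1.13  0.8   1.13  1.52 -0.74  1.3  -2.53]
key -120 [-0.37  0.58 -0.32  1.49  0.2   1.1  -2.83]
key -90 [-0.32  0.59 -0.41  1.49  0.25  1.11 -2.35]
key -60 [-0.27  0.6  -0.5   1.49  0.31  1.13 -1.88]
key -30 [-0.16  0.65 -0.7   1.49  0.44  1.17 -1.46]
key 0 [-0.06  0.72 -0.94  1.48  0.6   1.25 -1.07]
key 30 [-0.02  0.76 -1.04  1.48  0.66  1.29 -0.6 ]
key 60 [ 0.01  0.79 -1.11  1.48  0.72  1.32 -0.12]
key 90 [ 0.03  0.82 -1.19  1.48  0.77  1.36  0.36]
key 120 [ 0.02  0.8  -1.15  1.48  0.74  1.34  0.91]
key 150 [ 0.02  0.8  -1.15  1.48  0.74  1.34  1.43]
screw -180 [-0.11  0.51  0.4   1.46 -0.21  1.21 -2.83]
screw -150 [-0.02  0.5   0.25  1.45 -0.13  1.2  -2.38]
screw -120 [ 0.06  0.49  0.11  1.45 -0.06  1.2  -1.92]
screw -90 [ 0.15  0.49 -0.05  1.45  0.02  1.2  -1.47]
screw -60 [ 0.25  0.5  -0.2   1.44  0.1   1.21 -1.01]
screw -30 [ 0.32  0.51 -0.32  1.44  0.16  1.22 -0.54]
screw 0 [ 0.39  0.52 -0.44  1.44  0.23  1.23 -0.08]
screw 30 [ 0.45  0.54 -0.55  1.44  0.29  1.25  0.39]
screw 60 [ 0.5   0.56 -0.65  1.43  0.34  1.26  0.87]
screw 90 [ 0.56  0.59 -0.76  1.43  0.41  1.29  1.34]
screw 120 [ 0.72  0.72 -1.15  1.43  0.65  1.41  1.66]
screw 150 [ 0.72  0.72 -1.15  1.43  0.65  1.41  2.18]
tab -180 [-0.14  0.49  0.44  1.82 -0.26  0.88 -2.73]
tab -150 [-0.04  0.48  0.28  1.82 -0.17  0.87 -2.3 ]
tab -120 [ 0.06  0.47  0.14  1.81 -0.08  0.87 -1.86]
tab -90 [ 0.16  0.47 -0.02  1.81  0.01  0.87 -1.43]
tab -60 [ 0.25  0.47 -0.15  1.81  0.09  0.87 -0.99]
tab -30 [ 0.34  0.48 -0.27  1.81  0.16  0.88 -0.54]
tab 0 [ 0.42  0.49 -0.4   1.8   0.24  0.89 -0.09]
tab 30 [ 0.49  0.51 -0.52  1.8   0.31  0.91  0.36]
tab 60 [ 0.57  0.53 -0.63  1.8   0.38  0.94  0.82]
tab 90 [ 0.63  0.56 -0.74  1.8   0.45  0.96  1.27]
tab 120 [ 0.83  0.72 -1.15  1.79  0.72  1.13  1.53]
tab 150 [ 0.83  0.72 -1.15  1.79  0.72  1.13  2.05]
```

```bash
python3 - <<'E'
from h import *
t0=ctrl.get_obs()["t"]
# view the screw on the way
ctrl.goto([600,-98,330],dq(np.radians(-70)))
o=ctrl.get_obs();im=imaging.camera("wrist");cv2.imwrite("pics/w_screw.png",im);np.save("w_screw.npy",np.r_[o["ee_pos"],o["tool_rot"]])
for t in ["screw_top","grip_tab","carriage_face"]:print(t,[(d['uv'],round(d['score'],2)) for d in models.mark_of("wrist",t)])
c=cam("wrist",o)
print(o["t"]-t0)
ctrl.goto([538,312,260],dq(np.radians(-59)))
o=ctrl.get_obs();im=imaging.camera("wrist");cv2.imwrite("pics/w_key.png",im);np.save("w_key.npy",np.r_[o["ee_pos"],o["tool_rot"]])
for t in ["key_bar","key_foot","tray_floor"]:print(t,[(d['uv'],round(d['score'],2)) for d in models.mark_of("wrist",t)])
print(o["t"],np.round(o["joints"],2))
E
```

```text
screw_top [([247.6, 166.0], 0.67)]
grip_tab [([234.3, 210.1], 0.64)]
carriage_face [([228.4, 152.9], 0.7)]
2.175
key_bar [([177.9, 278.7], 0.82), ([311.9, 30.3], 0.72), ([253.9, 178.2], 0.59)]
key_foot [([196.9, 236.9], 0.91), ([293.6, 48.4], 0.81), ([253.9, 158.2], 0.67)]
tray_floor [([439.8, 40.7], 0.53)]
4.975 [-0.39  0.56 -0.29  1.46  0.17  1.14 -1.74]
```

View pics/w_screw.png

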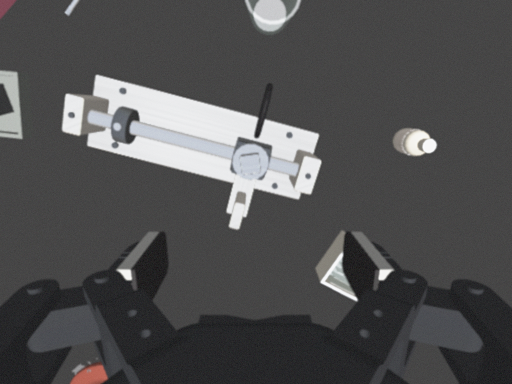

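View pics/w_key.png

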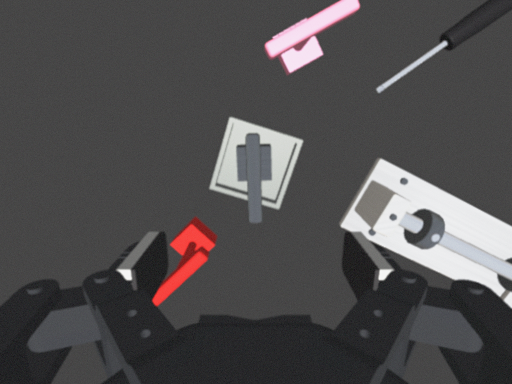

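```bash
python3 - <<'E'
from h import *
a=cv2.imread("pics/w_key.png");cv2.imwrite("pics/d.png",cv2.resize(a[110:235,200:310],None,fx=4.8,fy=4.8,interpolation=cv2.INTER_CUBIC))
a=cv2.imread("pics/w_screw.png");cv2.imwrite("pics/e.png",cv2.resize(a[130:230,205:305],None,fx=6,fy=6,interpolation=cv2.INTER_CUBIC))
E
```

```text
(no output)
```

View pics/d.png

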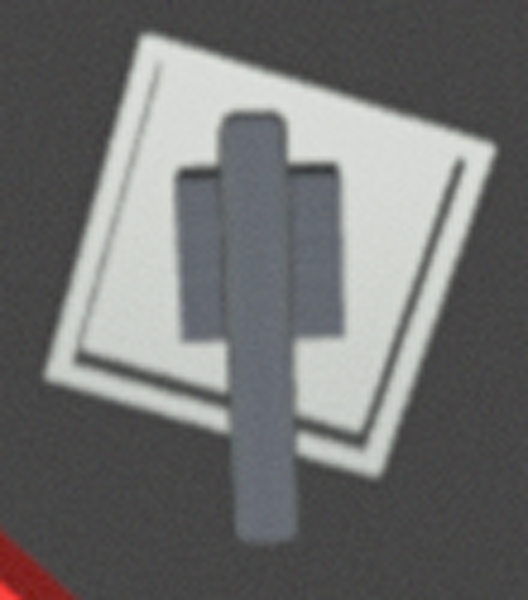

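View pics/e.png

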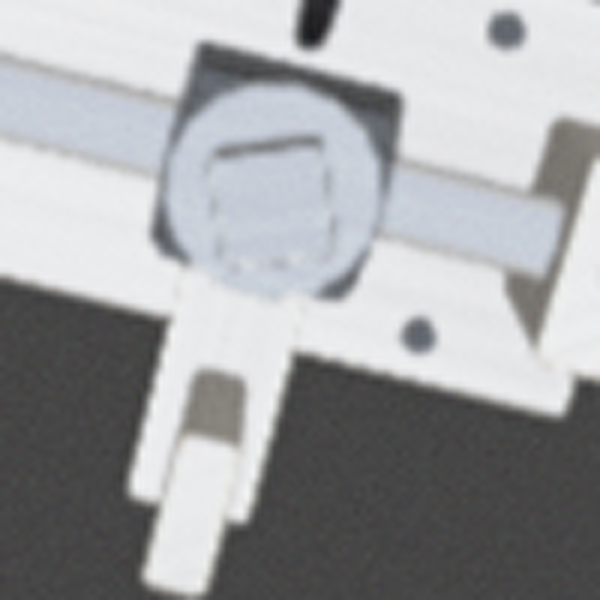

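```bash
cat > meas.py <<'E'
from h import *
def ld(f):
    v=np.load(f);return cam("wrist",{"ee_pos":v[:3],"tool_rot":v[3:]})
C=ld("w_key.npy")
px=lambda x,y:[200+x/4.8-.4,110+y/4.8-.4]
A=onz(C,px(253,113),125);B=onz(C,px(267,541),125)
print("bar ends",A,B,np.linalg.norm(A-B),"mid",(A+B)/2,np.degrees(np.arctan2(*(A-B)[1::-1])))
P=[onz(C,px(*p),36) for p in [(178,176),(340,169),(344,336),(184,341)]]
print("foot mid",np.mean(P,0),[np.linalg.norm(P[i]-P[i-1]) for i in range(4)],[np.degrees(np.arctan2(*(P[i]-P[i-1])[1::-1]))%90 for i in range(4)])
P=[onz(C,px(*p),24) for p in [(145,33),(497,147),(377,480),(44,380)]]
print("tray mid",np.mean(P,0),[np.linalg.norm(P[i]-P[i-1]) for i in range(4)])
C=ld("w_screw.npy")
px=lambda x,y:[205+x/6-.4,130+y/6-.4]
P=[onz(C,px(*p),111) for p in [(213,156),(322,140),(331,258),(222,268)]]
print("head",np.mean(P,0),[np.linalg.norm(P[i]-P[i-1]) for i in range(4)],[np.degrees(np.arctan2(*(P[i]-P[i-1])[1::-1]))%90 for i in range(4)])
P=[onz(C,px(*p),89) for p in [(200,42),(405,95),(345,300),(152,240)]]
print("boss",np.mean(P,0),[np.linalg.norm(P[i]-P[i-1]) for i in range(4)],[np.degrees(np.arctan2(*(P[i]-P[i-1])[1::-1]))%90 for i in range(4)])
print("flange c", onz(C,px(276,190),93))
P=[onz(C,px(*p),120) for p in [(185,435),(240,447),(208,597),(143,582)]]
print("tab",np.mean(P,0),[np.linalg.norm(P[i]-P[i-1]) for i in range(4)],[np.degrees(np.arctan2(*(P[i]-P[i-1])[1::-1]))%90 for i in range(4)])
E
python3 meas.py
```

```text
bar ends [575.49407851 333.70853386 125.        ] [500.36895675 285.81322298 125.        ] 89.09402181810957 mid [537.93151763 309.76087842 125.        ] 32.5191622489129
foot mid [537.69909882 309.37043387  36.        ] [np.float64(44.13081741513354), np.float64(42.05833374521513), np.float64(44.5974201494484), np.float64(42.812643494896996)] [np.float64(31.925607789263225), np.float64(33.20046527082726), np.float64(32.90472247679321), np.float64(32.56217769960641)]
tray mid [534.22661691 305.96737277  24.        ] [np.float64(98.87088229458286), np.float64(97.90610365525474), np.float64(98.73533441170993), np.float64(97.93512547251265)]
head [595.67962361 -94.8717563  111.        ] [np.float64(23.716905218817946), np.float64(22.704582384099183), np.float64(24.912450201741475), np.float64(22.940445368304562)] [np.float64(23.629054823142752), np.float64(28.189707034924005), np.float64(24.31811236916741), np.float64(25.156753403564167)]
boss [599.24987702 -94.06885258  89.        ] [np.float64(44.92097798661157), np.float64(45.73047272649961), np.float64(47.506754527069084), np.float64(44.97742455691133)] [np.float64(5.27169464469267), np.float64(5.360677727586989), np.float64(4.279120133040379), np.float64(2.0756256189579716)]
flange c [595.97484542 -95.40515157  93.        ]
tab [ 528.6639335  -101.18385235  120.        ] [np.float64(34.59760430078778), np.float64(11.81727228521337), np.float64(34.811842800711624), np.float64(14.350851024517118)] [np.float64(3.659152099722237), np.float64(6.831942102444444), np.float64(7.846353346530719), np.float64(5.786587137131775)]
```

```bash
python3 - <<'E'
from h import *
phi=np.radians(-57.4)
ctrl.goto([537.8,309.6,160],dq(phi))
ctrl.movel([537.8,309.6,97],speed=100)
o=ctrl.get_obs();print(o["ee_pos"],o["ft_force"])
print(jaws.command_gripper(10,70))
o=ctrl.get_obs();print(o["width"],o["ft_force"],o["ee_pos"],o["t"])
ctrl.movel([537.8,309.6,235],speed=150)
o=ctrl.get_obs();print(o["width"],o["ft_force"],o["wrist_torque"],o["t"])
cv2.imwrite("pics/f.png",imaging.camera("wrist"))
E
```

```text
[538.38530506 310.10900507  97.85208888] [-0.3398997   0.19721038  1.29251243]
False
13.15926078746675 [ 0.29830627 -0.08583743  1.68167399] [538.00331432 309.97180005  97.30247073] 7.0917
13.112056269201968 [-0.5792491   0.33475354 -2.73084629] [-0.03598559  0.01882967 -0.03773126] 8.1583
```

View pics/f.png

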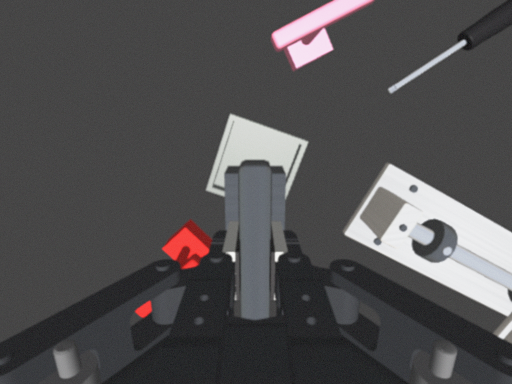

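```bash
python3 - <<'E'
from h import *
phi=np.radians(-64.7)
ctrl.movel([596,-95.2,240],dq(phi),speed=250)
ctrl.movel([596,-95.2,212],speed=100)
o=ctrl.get_obs();f0=o["ft_force"];print(o["ee_pos"],f0,o["t"],np.round(o["joints"],2),np.degrees(np.arctan2(*Rn.from_quat(o["tool_rot"]).as_matrix()[1::-1,0])))
cv2.imwrite("pics/g.png",imaging.camera("wrist"));cv2.imwrite("pics/gs.png",cv2.resize(imaging.camera("side")[110:240,200:330],None,fx=4.5,fy=4.5,interpolation=cv2.INTER_CUBIC))
for z in range(208,183,-3):
    ctrl.movel([596,-95.2,z],speed=40)
    o=ctrl.get_obs();d=o["ft_force"]-f0;print(z,np.round(o["ee_pos"],1),np.round(d,1),np.round(o["wrist_torque"],2))
    if np.linalg.norm(d)>12: break
print(o["t"])
E
```

```text
[595.94181154 -94.56962584 211.8050872 ] [ 0.51010274  0.91109487 -2.30842977] 10.425 [ 0.26  0.57 -0.23  1.59  0.15  1.   -1.14] -64.64344696775265
208 [595.9 -95.3 208. ] [-0.1 -1.5 -0.7] [-0.01 -0.05  0.04]
205 [595.8 -95.2 204.7] [-0.3 -0.8 -0.8] [-0.07  0.01  0.  ]
202 [595.8 -95.2 201.7] [-0.2 -0.4 -0.8] [ 0.04 -0.02 -0.04]
199 [595.8 -95.2 198.7] [-1.3 -1.4  0.6] [ 0.06 -0.02 -0.03]
196 [595.8 -95.2 195.7] [ 0.5 -1.2  0.3] [-0.03 -0.03  0.01]
193 [595.8 -95.2 192.7] [-0.2 -1.   0. ] [ 0.03 -0.05 -0.01]
190 [595.8 -95.2 189.7] [-1.1 -0.4 -1.2] [ 0.03 -0.01 -0.08]
187 [595.8 -95.2 186.7] [-0.2 -1.3 -0.4] [-0.04  0.02 -0.02]
184 [596.7 -95.2 185. ] [-0.7 -0.2  5.7] [-0.03  0.03  0.02]
12.775
```

View pics/gs.png

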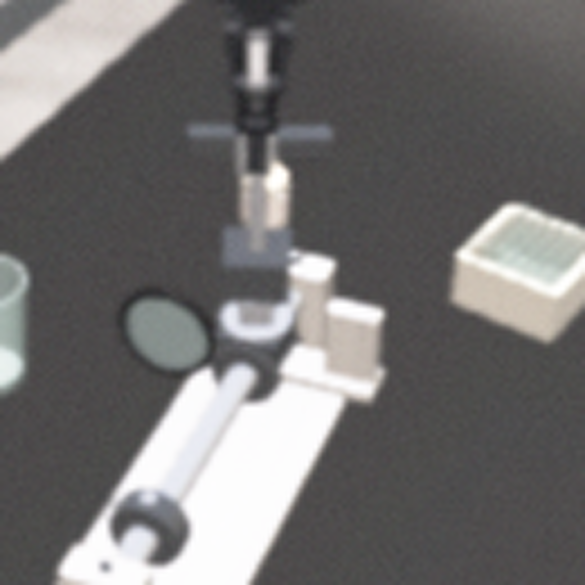

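```bash
cat > turn.py <<'E'
from h import *
def turn(total,z0,xy=(596.,-95.2),n=4,tmax=3.0):
    o=ctrl.get_obs();rot=o["tool_rot"];q0=np.array(o["joints"])
    qa=np.array(kinematics.inverse_kinematics([*xy,z0],list(rot)))
    qb=np.array(kinematics.inverse_kinematics([*xy,z0+0.6*abs(total)],list(rot)))
    print("dq",np.round(qa-q0,3),np.round(qb-qa,3))
    for k in range(1,n+1):
        q=qa+(qb-qa)*k/n; q[6]+=total*k/n
        ctrl.set_joints(q.tolist()); o=ctrl.get_obs()
        print(k,np.round(o["ee_pos"],1),"f",np.round(o["ft_force"],1),"m",np.round(o["wrist_torque"],2),"q7",round(o["joints"][6],3),"t",o["t"],"w",round(o["width"],1))
        if np.linalg.norm(o["ft_force"])>40 or abs(o["wrist_torque"][2])>tmax: print("STOP");break
E
python3 - <<'E'
from turn import *
turn(3.4,184.7)
cv2.imwrite("pics/i.png",imaging.camera("wrist"))
E
```

```text
dq [ 0.    -0.001  0.     0.002 -0.    -0.002 -0.   ] [ 0.    -0.002 -0.    -0.002 -0.001  0.005  0.001]
1 [595.9 -94.6 185.4] f [-1.5  0.6  2.4] m [ 0.32  0.36 -0.13] q7 -0.301 t 13.6 w 12.9
2 [595.5 -94.8 185.8] f [-1.8  2.   3.5] m [ 0.48  0.81 -0.12] q7 0.549 t 14.425 w 12.9
3 [595.3 -95.3 186.3] f [-3.5  0.8  5.6] m [ 0.37  1.1  -0.06] q7 1.399 t 15.25 w 12.6
4 [595.4 -95.9 186.8] f [-4.   0.7  5.5] m [ 0.17  1.06 -0.06] q7 2.249 t 16.075 w 13.0
```

View pics/i.png

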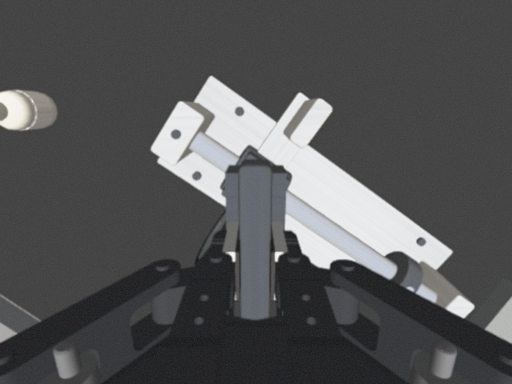

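```bash
python3 - <<'E'
from h import *
o=ctrl.get_obs();p=o["ee_pos"]
jaws.command_gripper(60)
ctrl.movel([596,-95.2,260],speed=200)
o=ctrl.get_obs();np.save("w_2.npy",np.r_[o["ee_pos"],o["tool_rot"]]);cv2.imwrite("pics/j.png",imaging.camera("wrist"))
cv2.imwrite("pics/js.png",cv2.resize(imaging.camera("side")[110:240,200:330],None,fx=4.5,fy=4.5,interpolation=cv2.INTER_CUBIC))
q=np.array(o["joints"]);q[6]-=np.pi;ctrl.set_joints(q.tolist())
o=ctrl.get_obs();np.save("w_3.npy",np.r_[o["ee_pos"],o["tool_rot"]]);cv2.imwrite("pics/k.png",imaging.camera("wrist"));print(o["ee_pos"],o["t"],np.degrees(np.arctan2(*Rn.from_quat(o["tool_rot"]).as_matrix()[1::-1,0])))
for t in ["key_bar","key_foot"]:print(t,[(d['uv'],round(d['score'],2)) for d in models.mark_of("wrist",t)])
E
```

```text
[595.76796816 -95.17443811 259.91069678] 19.9 -49.884311935312844
key_bar []
key_foot [([252.5, 170.3], 0.88)]
```

View pics/k.png

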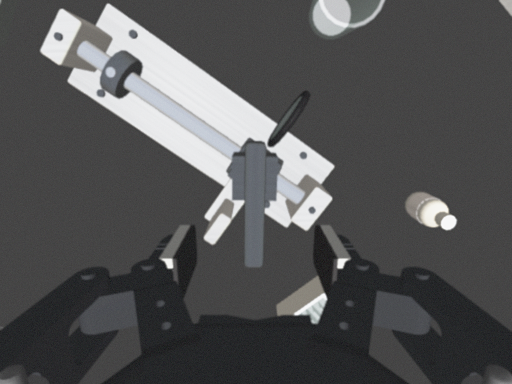

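View pics/js.png

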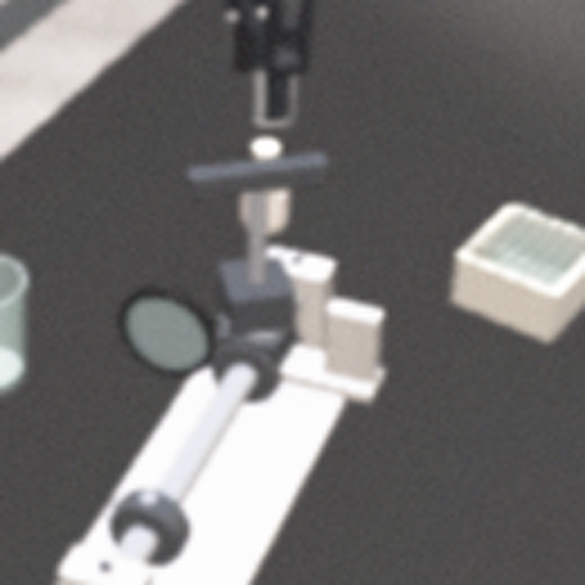

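```bash
python3 - <<'E'
from turn import *
ctrl.movel([596,-95.2,186.5],speed=150)
jaws.command_gripper(10,70)
o=ctrl.get_obs();print(o["ee_pos"],o["ft_force"],o["width"],o["t"])
turn(3.25,186.5,tmax=1.2)
E
```

```text
[596.28016143 -94.9687922  187.37139013] [-1.63601033  0.38921175  4.21132749] 12.945665221080013 21.175
dq [ 0.     0.001  0.     0.002  0.    -0.002  0.   ] [ 0.    -0.002 -0.    -0.002 -0.001  0.004  0.001]
1 [595.9 -94.6 187.8] f [-1.7  0.7  4.9] m [ 0.24  0.45 -0.07] q7 -0.078 t 21.975 w 12.6
2 [595.4 -94.7 188.2] f [-2.2  0.3  5.2] m [ 0.32  0.7  -0.04] q7 0.734 t 22.775 w 12.8
3 [595.1 -95.  188.7] f [-2.7  0.5  7.5] m [ 0.19  0.86 -0.08] q7 1.547 t 23.575 w 12.6
4 [595.1 -95.6 189.2] f [-3.   0.2  6.2] m [ 0.03  0.88 -0.06] q7 2.36 t 24.375 w 12.7
```

```bash
python3 - <<'E'
from h import *
ctrl.pause(0.2)
o=ctrl.get_obs();q=np.array(o["joints"]);q[6]-=0.1;ctrl.set_joints(q.tolist())
p=ctrl.get_obs()["ee_pos"]
ctrl.movel([p[0],p[1],255],speed=80)
o=ctrl.get_obs();print(o["ee_pos"],o["ft_force"],o["width"],o["t"],np.round(o["joints"],2))
cv2.imwrite("pics/ms.png",cv2.resize(imaging.camera("side")[110:240,200:330],None,fx=4.5,fy=4.5,interpolation=cv2.INTER_CUBIC))
for d in (90,110,130):
  for z in (250,98):
    print(d,z,kinematics.inverse_kinematics([534.2,306,z],dq(np.radians(d)).tolist()))
E
```

```text
[594.34666213 -95.88605698 254.2630916 ] [-0.13405997  0.26404891 -3.07132156] 12.946974320128453 25.8 [ 0.27  0.53 -0.24  1.53  0.13  1.1   2.28]
90 250 [-0.4865232   0.54580065 -0.11472867  1.50125613  0.06678497  1.0983628
  0.95567061]
90 98 [-0.5128455   0.70998363 -0.07118424  1.66890047  0.06698687  0.76508347
  0.95557395]
110 250 [-0.43551659  0.55031946 -0.19988475  1.49943091  0.11656944  1.10350992
  1.26065191]
110 98 [-0.46604113  0.71328192 -0.14915733  1.66724491  0.13991974  0.77149383
  1.24004392]
130 250 [-0.38921048  0.55649714 -0.27799646  1.497781    0.16255063  1.11002503
  1.56918485]
130 98 [-0.41975648  0.71895626 -0.22678488  1.66561139  0.21189603  0.78116433
  1.52565708]
```

View pics/ms.png

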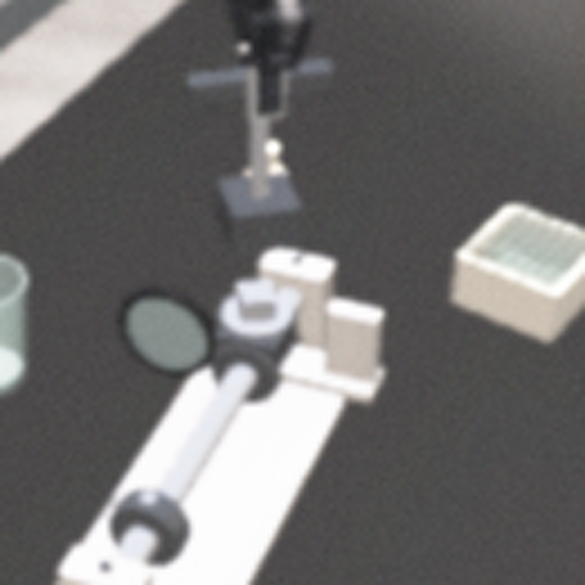

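```bash
python3 - <<'E'
from h import *
R=dq(np.radians(120))
ctrl.goto([534.2,306,250],R)
ctrl.movel([534.2,306,108],speed=150)
o=ctrl.get_obs();f0=o["ft_force"];print(o["ee_pos"],f0,o["t"])
for z in np.arange(105,92,-1.5):
    ctrl.movel([534.2,306,z],speed=40)
    o=ctrl.get_obs();d=o["ft_force"]-f0;print(z,np.round(o["ee_pos"],1),np.round(d,1))
    if d[2]>4: break
jaws.command_gripper(40)
ctrl.pause(0.2)
ctrl.movel([534.2,306,190],speed=150)
o=ctrl.get_obs();np.save("w_4.npy",np.r_[o["ee_pos"],o["tool_rot"]]);cv2.imwrite("pics/n.png",imaging.camera("wrist"));print(o["t"])
cv2.imwrite("pics/ns.png",cv2.resize(imaging.camera("side")[220:350,140:270],None,fx=4.5,fy=4.5,interpolation=cv2.INTER_CUBIC))
E
```

```text
[535.01752017 306.47660055 109.05766425] [-0.44962112  0.66444383 -2.28048794] 28.4583
105.0 [534.3 306.1 105.5] [ 0.4 -0.5 -0.6]
103.5 [534.1 305.9 103.5] [ 1.3 -0.8  1.1]
102.0 [534.1 305.9 101.8] [ 0.2 -0.2 -0.3]
100.5 [534.1 305.9 100.3] [-0.9 -0.7 -0.3]
99.0 [534.1 305.9  98.9] [ 0.4 -1.   0.2]
97.5 [534.6 306.2  97.9] [-0.4 -0.7  2.5]
96.0 [534.9 306.2  97.8] [-1.  -1.2  9.2]
31.5583
```

View pics/n.png

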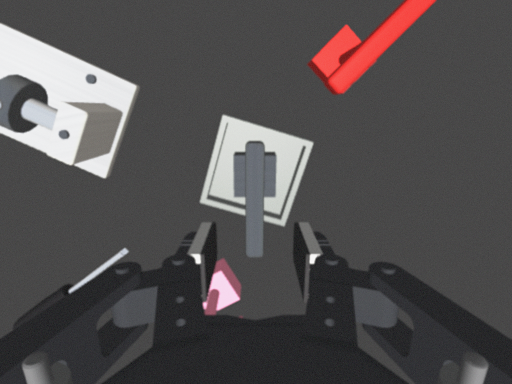

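View pics/ns.png

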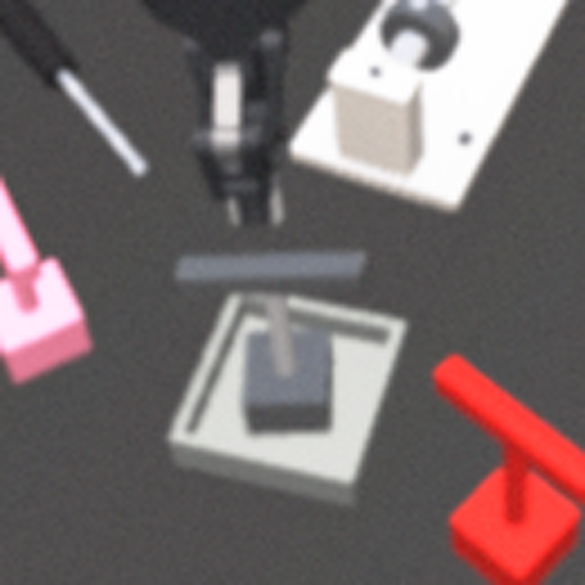

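```bash
python3 - <<'E'
from h import *
ctrl.movel([534.2,306,250],speed=200)
ctrl.goto([528.4,-100.9,240],dq(np.radians(-85.3)))
o=ctrl.get_obs();np.save("w_5.npy",np.r_[o["ee_pos"],o["tool_rot"]]);im=imaging.camera("wrist");cv2.imwrite("pics/o.png",im);print(o["ee_pos"],o["t"])
cv2.imwrite("pics/o2.png",cv2.resize(im[20:190,100:300],None,fx=4,fy=3.5,interpolation=cv2.INTER_CUBIC))
E
```

```text
[528.48793288 -99.92173878 239.31653673] 33.9167
```

View pics/o.png

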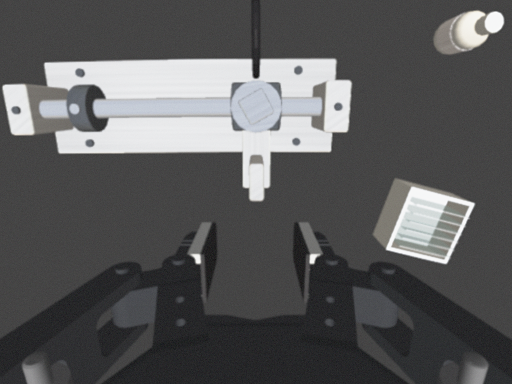

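```bash
python3 - <<'E'
from h import *
im=cv2.imread("pics/o.png");cv2.imwrite("pics/o2.png",cv2.resize(im[70:210,200:310],None,fx=5,fy=4.2,interpolation=cv2.INTER_CUBIC)); cv2.imwrite("pics/o2.png",cv2.resize(im[75:205,205:305],None,fx=4.6,fy=4.6,interpolation=cv2.INTER_CUBIC))
for t in ["stop_face","carriage_face","grip_tab"]:
    print(t,[(d['uv'],round(d['score'],2)) for d in models.mark_of("wrist",t)])
v=np.load("w_5.npy");c=cam("wrist",{"ee_pos":v[:3],"tool_rot":v[3:]})
print(onz(c,[96,108],60), onz(c,[106,108],60),onz(c,[257.3,182],120))
b=np.radians(4.7);s=np.array([596,-95.2]);u=np.array([-np.sin(b),np.cos(b)])
for d in(85,110,145): print(d,proj(c,[*(s+u*(25+d)),60]))
E
```

```text
stop_face [([94.4, 106.0], 0.94)]
carriage_face [([228.7, 108.3], 0.86)]
grip_tab [([257.0, 178.7], 0.68)]
[580.45766581  75.14832701  60.        ] [581.25163223  64.26670958  60.        ] [ 528.59155955 -102.00307084  120.        ]
85 [[152.26137027 106.06659677]]
110 [[129.01038881 106.22593546]]
145 [[ 96.7753604  106.51483785]]
```

View pics/o2.png

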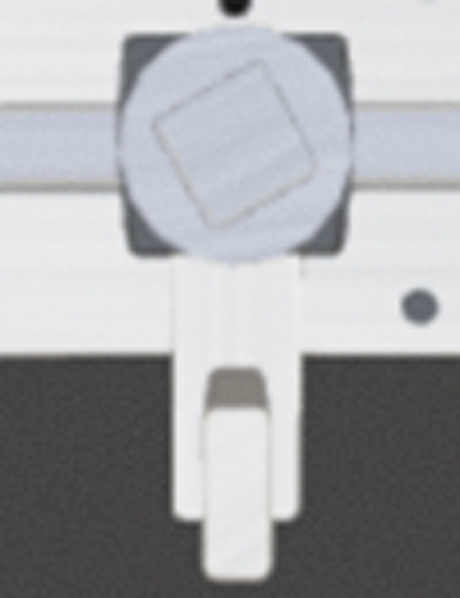

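```bash
python3 - <<'E'
from h import *
p0=np.array([528.5,-101.5]);b=np.radians(4.7);u=np.array([-np.sin(b),np.cos(b)])
ctrl.movel([*p0,140],speed=150)
ctrl.movel([*p0,86],speed=100)
jaws.command_gripper(10,30)
o=ctrl.get_obs();f0=o["ft_force"];print(o["ee_pos"],f0,o["width"],o["t"])
def step(s,v):
    ctrl.movel([*(p0+u*s),86],speed=v)
    o=ctrl.get_obs();d=o["ft_force"]-f0;g=(o["ee_pos"][:2]-p0)@u
    print(round(s,1),round(g,2),np.round(d,1),"ax",round(d[:2]@u,1),round(o["t"],2));return d[:2]@u
for s in (5,40,80,120,132):
    if step(s,80)<-14: print("high");break
E
```

```text
[ 528.90404752 -101.59861614   86.71969131] [-0.34794166  0.50387591  3.84911731] 13.498482875733776 35.9667
5 4.82 [-1.1 -1.1  1.4] ax -1.0 36.22
40 41.57 [-1.7  0.1  5.3] ax 0.3 36.8
80 81.77 [-1.8  1.   5.9] ax 1.1 37.45
120 121.93 [-3.4  0.3  7.3] ax 0.6 38.1
132 134.22 [-3.1  0.1  7.7] ax 0.3 38.4
```

```bash
python3 - <<'E'
from h import *
p0=np.array([528.5,-101.5]);b=np.radians(4.7);u=np.array([-np.sin(b),np.cos(b)])
f0=np.array([-.35,.5,3.85])
cv2.imwrite("pics/p0.png",imaging.camera("top"))
for s in np.arange(134,152,1.5):
    ctrl.movel([*(p0+u*s),86],speed=20)
    ctrl.pause(0.1)
    o=ctrl.get_obs();d=o["ft_force"]-f0;g=(o["ee_pos"][:2]-p0)@u
    print(round(s,1),round(g,2),np.round(d,1),"ax",round(d[:2]@u,1),round(o["t"],2))
    if d[:2]@u<-10:break
cv2.imwrite("pics/p.png",imaging.camera("wrist"));np.save("w_6.npy",np.r_[o["ee_pos"],o["tool_rot"]])
im=imaging.camera("top");cv2.imwrite("pics/pt.png",cv2.resize(im[140:240,180:345],None,fx=4.8,fy=4.8,interpolation=cv2.INTER_CUBIC))
E
```

```text
134.0 134.96 [-2.9 -1.1  6.5] ax -0.9 38.8
135.5 135.96 [-2.8 -2.4  5.2] ax -2.2 39.15
137.0 137.33 [-1.9 -2.2  5.8] ax -2.0 39.5
138.5 138.8 [-1.9 -3.   5.2] ax -2.9 39.85
140.0 140.3 [-2.1 -3.   5.5] ax -2.9 40.2
141.5 141.8 [-2.9 -2.6  5.8] ax -2.3 40.55
143.0 143.27 [-1.9 -2.7  5.7] ax -2.5 40.9
144.5 144.63 [-1.9 -3.2  5.8] ax -3.0 41.25
146.0 144.59 [-2.  -6.2  3.7] ax -6.0 41.6
147.5 144.62 [-1.3 -8.3  1.8] ax -8.2 41.95
149.0 144.61 [ -0.4 -11.   -0.3] ax -10.9 42.3
```

View pics/p.png

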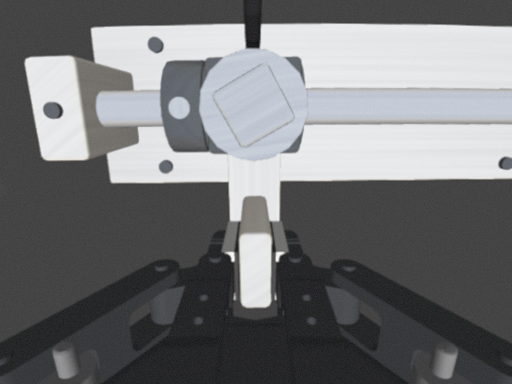

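View pics/pt.png

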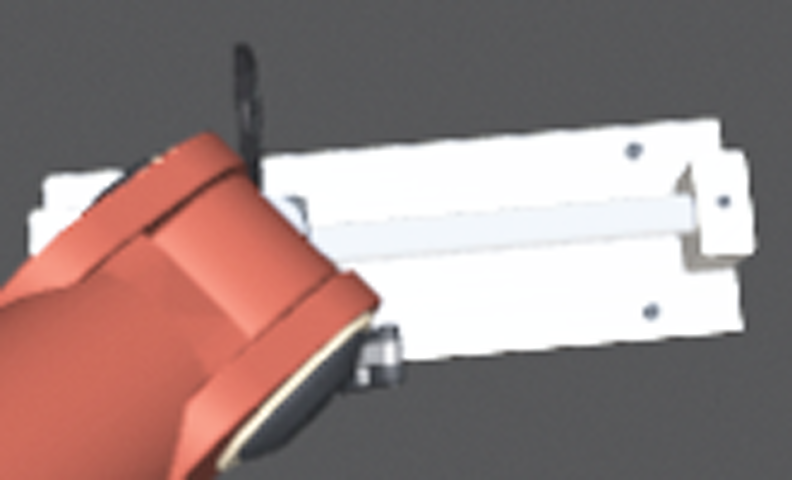

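```bash
python3 - <<'E'
from h import *
p0=np.array([528.5,-101.5]);b=np.radians(4.7);u=np.array([-np.sin(b),np.cos(b)])
s=145.5
ctrl.movel([*(p0+u*s),86],speed=20)
jaws.command_gripper(45)
ctrl.movel([*(p0+u*s),160],speed=150)
o=ctrl.get_obs();print(o["t"],o["ee_pos"]);cv2.imwrite("pics/q.png",imaging.camera("wrist"));np.save("w_7.npy",np.r_[o["ee_pos"],o["tool_rot"]])
ctrl.movel([480,-160,300],speed=250)
im=imaging.camera("top");cv2.imwrite("pics/qt.png",cv2.resize(im[130:250,85:345],None,fx=3,fy=3,interpolation=cv2.INTER_CUBIC))
im=imaging.camera("side");cv2.imwrite("pics/qs.png",cv2.resize(im[140:350,120:330],None,fx=2.8,fy=2.8,interpolation=cv2.INTER_CUBIC))
E
```

```text
43.775 [516.03587772  43.99580388 159.38688871]
```

View pics/q.png

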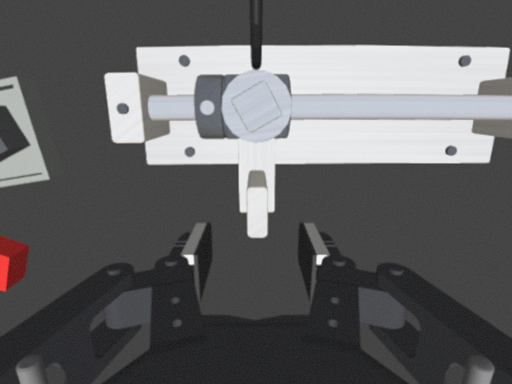

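View pics/qt.png

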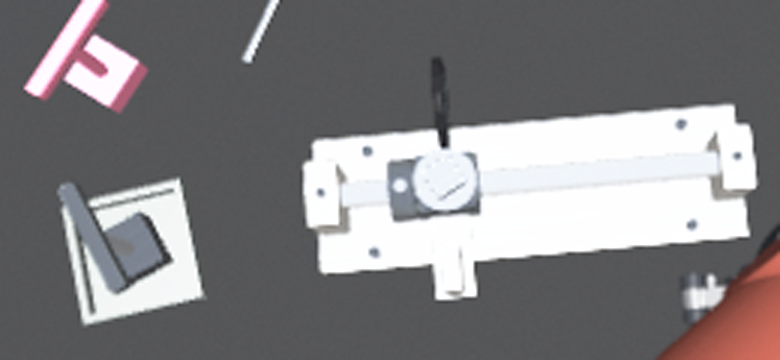

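View pics/qs.png

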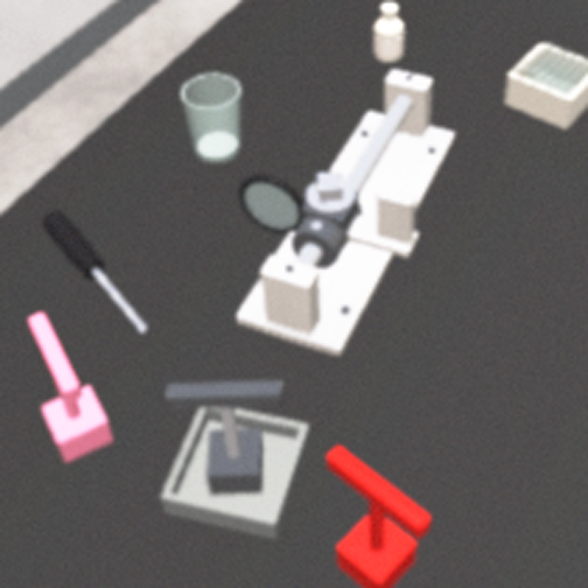

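```bash
python3 - <<'E'
from h import *
print(order.finish_job(), ctrl.get_obs()["t"])
E
```

```text
the job is handed in; nothing more can be done
the job is handed in; nothing more can be done
```

The job is handed in, at about 45 s of the 72 s allowed; no verdict is reported. Every end condition I could check looked met.

**What I did**
- I took the dark steel T-key from its tray and left the pink and red look-alikes alone.
- I lined the key up with the square head from the wrist picture. It went fully down without binding.
- I unscrewed in two strokes of 3.40 and 3.25 rad, letting go and re-taking the key in between.
- I stood the key back in its tray, gripped the carriage's tab and slid it about 144.6 mm until it met the stop collar. I pushed no harder than about 11 N.

**Last checks**
- **Screw:** the head's clocking moved from about 25° to 34°. With the strokes turned, that means about 6.4 rad of turn, and the side view shows the head raised.
- **Carriage:** the pictures show no gap to the collar.
- **Stop collar:** its dot is at the same top-view pixel (218, 192) as at the start.
- **Key:** it stands upright near the middle of the tray.
- **Bystanders:** the screwdriver, beaker, bottle and slide box look untouched by eye; I did not measure them.

**What disagreed**
- The wrist torque about vertical read only about 0.1 N m while turning, against the 0.2 N m given. I relied on the head's clocking and its rise to confirm the turn.

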